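Bed a stamp block down on its strips in the vise

TASK

The wooden stamp block in the small vise sits too high, and the brass and steel strips under it have crept out to the right. Push both strips back until each sticks out evenly at the two ends of the jaws, then press the block down from above, over one strip and the other, firmly (about 24 N, never over 35 N) until it sits tight on both. Prove it by nudging the end of the brass strip and then of the steel strip with 3 to 4 N: both must be trapped and stay where they are; leave the rest of the counter undisturbed.

Things in the scene. Friction and masses are not known exactly. Their poses are not given: they have to be found in the camera images.
- vise: Fixed grey vise. Origin: counter level, under the middle of the jaw opening; x across the jaws, away from the screw handle; y along the jaws. Bed (14 mm above the counter) and jaws are 100 mm long (y -50 to 50). Jaw faces at x = -28 and 28 mm, jaws 30 mm thick, tops at 62 mm. A 5 mm high middle rib leaves two lanes for the strips, at x = -22 and 22 mm. Handle reaches x = -108 mm, 42 mm high.
- block_top (a point): Middle of the top of the light wood block (55 x 80 x 30 mm in the vise's x, y, z; dark hole in the top) gripped in the jaws. It can only sink, and tip up to 0.08 rad about y; pressed with 2 to 12 N it moves against jaw friction and stays where left. A rubber die of unknown thickness, 1 to 16 mm, hides under it: it meets the strips after 1 to 22 mm of sinking, felt as a rise of force.
- block_near (a point): Red dot on the block's top, 20 mm from its middle towards the screw handle, about above the strip on that side. A steady press of 21 to 30 N at the seat, here, at the far dot or between, leaves both strips trapped when the block is let go; under 15 N may leave one loose, over 35 N spoils the block. The die gives about 1 mm at the seat.
- block_far (a point): Red dot on the block's top, 20 mm from its middle away from the screw handle, about above the strip on that side. Press as at the near dot.
- brass_mid (a point): Centre of the brass strip (10 mm wide, 150 mm long, 22 mm high, 0.2 kg), loose on the vise bed in either lane, its y axis and length along the vise's y. Free, it slides with 1 to 2 N; trapped, it resists about 5 N or more. In place its centre is at y = 0 of the vise: 25 mm stick out at both ends of the jaws. At the start it is 16 to 38 mm off to the robot's right (-y of the vise).
- steel_mid (a point): Centre of the steel strip: same size and behaviour as the brass strip, on the other side of the rib.

How it is judged (in metres and radians):
On the way, in this order (a step that is already met when the one before it is completed fails the run):
1. both strips pushed back so that they stick out evenly (centre within 6 mm of the middle of the jaws) (y of brass_mid in the frame of vise between -0.006 and 0.006 m and y of steel_mid in the frame of vise between -0.006 and 0.006 m), for 0.1 s.
2. block pressed down until it bears on both strips with more than 2.5 N, fingers off the block (contact force between block and brass_strip above 2.5 N and contact force between block and steel_strip above 2.5 N and contact force between the fingers and block below 0.3 N), for 0.2 s.
3. brass strip nudged with more than 2 N while both strips are trapped (contact force between block and brass_strip above 2.5 N and contact force between block and steel_strip above 2.5 N and contact force between the fingers and brass_strip above 2 N).
4. then the steel strip nudged with more than 2 N while both strips are trapped (contact force between block and brass_strip above 2.5 N and contact force between block and steel_strip above 2.5 N and contact force between the fingers and steel_strip above 2 N).
At the end, for the whole second after the job is handed in: The block bears on each strip with more than 2.5 N and is level within 0.04 rad; each strip's centre is within 8 mm of the middle of the jaws, so both stick out evenly (contact force between block and brass_strip above 2.5 N and contact force between block and steel_strip above 2.5 N and y of brass_mid in the frame of vise between -0.008 and 0.008 m and y of steel_mid in the frame of vise between -0.008 and 0.008 m and angle between block_top's own z axis and vertical below 0.04 rad); the robot touches nothing.
It fails at once if the block pressed with more than 36 N (contact force between any of the fingers, the arm and block above 36 N).
It fails at once if a bystander on the counter moved more than 20 mm (distance of any of tape_measure, ink_pad, date_stamp, tag_roll_0, tag_roll_1, pin_tin, calculator from where it was at the start of the episode above 0.02 m).
It also fails if it takes over 72 s, if anything falls off the work surface, if the arm or the gripper's body presses on something with over 40 N, if the wrist force passes 120 N, or if a joint passes its speed limit or range.

ROBOT

A 6-joint arm with a two-finger parallel gripper is mounted at the origin on a cart in front of the work surface, level with it; the furniture and walls round the work are solid. World frame = base frame: x ahead of the robot, y to its left, z up, the work surface at z = 0. Lengths are in mm, angles in rad, forces in N, time in s.
With the tool pointing down it reaches from about 250 to 775 mm from the base axis. Payload 4 kg.
Tool frame: the origin (TCP) lies midway between the tips of the shut fingers; the grasp point (between the pads) lies 19 mm behind it; x points along the fingers, y is the direction in which the jaws open and shut, and the axes are right-handed (so a half turn about x gives the same grasp; the last joint's range is limited). The gripper opens to 85 mm and grips with 20 to 120 N. Pads are 22 mm wide; open, the fingers measure 114 mm over their backs; the gripper's body (76 mm by 85 mm) begins 54 mm behind the grasp point. The pads swing forward as they close: fully open they stand 13 mm farther back than shut.
Start: joints at [1.071, 0.087, 1.371, -0, 1.684, -0.103], TCP at [212.57, 507.282, 194.741] pointing down, gripper open.
Joint ranges: [-3.1, 3.1], [-0.76, 2.03], [0.27, 2.55], [-1.08, 4.22], [0.17, 2.65], [-2.57, 2.57]. Speed limits (rad/s): [2.79, 2.79, 3.14, 3.14, 3.14, 3.14].

INTERFACE

Orientations are given as [roll, pitch, yaw] about the fixed x, y, z axes, in that order (R = Rz(yaw) Ry(pitch) Rx(roll)).
In Python, from cell import sense, camera, camera_model, hand_in gives the robot as it stands. The module is installed in compiled form; this text tells all that it offers.
- The arm moves only by the tool servo_tool, never from a script. Its argument "series" is one flat list of numbers, 7 for each row, row after row: the shift along the tool's x, y, z as a fraction of full scale, then the turn, a rotation vector about the tool's x, y, z as a fraction of full scale, then the closure, from 0 (fully open) to 1 (shut). In form: [tx, ty, tz, ax, ay, az, gripper, tx, ty, tz, ax, ay, az, gripper, ...]. A call has 1 to 12 rows; each row shifts and turns the commanded pose from where the row before left it, along the tool's axes as they then stand; what a row does not reach is not made up. Full scale, the value 1, is 2 cm for a shift and 0.15 rad for a turn. A row lasts 1/8 s, in which the tool goes at most 62.5 mm and 10.7 degrees, less where a joint would pass 70% of its speed; a pose out of reach is approached as far as the arm can. A call with a number of a shift or a turn outside -1 to 1 is refused whole. A call with a gripper value outside its range is refused whole. The fingers move at their own pace and stop on an object; "squeeze" is the grip in N (left out, the last holds). Time passes only in rows, so rows that do not move let the fingers close. It gives the time, the measured TCP pose, the force and the opening at its end, in the units of the state.
- sense(): the state, without advancing time (a new reading comes with each control period).
- camera(name): name is "scene" or "top" or "wrist"; returns the picture (480x640x3 uint8, blue, green, red); there is no depth.
- camera_model(name): a dict with "camera_matrix" (3x3 intrinsics, pixels), "D" ([k1, k2, p1, p2, k3] as OpenCV has them; the pictures are not rectified), "world_from_camera" (4x4, takes a point from camera to world coordinates). Camera axes: x right, y down, z forward; pixel columns grow to the right and rows downward; lengths in mm; the calibration is good to about 2 mm. A picture is of the moment at which its call begins: read the wrist's pose just before it. camera_model takes no time and is no camera call; for the wrist camera it gives the pose at the moment of the call.
- hand_in(): hands the job in, once; it reports no verdict.
The state is a dict: "time": time; "joint_pos": joint angles; "qd": joint speeds; "joint_torque": joint torques, N m; "eef_pos": TCP position; "eef_rot": TCP orientation; "wrist_force": force on the tool from outside, world axes, zero at the start; "ft_torque": the same for the moment, N m; "opening": opening from 0.0 (shut) to 1.0 (fully open).
Only numpy, scipy, OpenCV 4.12 (cv2) and the standard library are available. Lean on these libraries where they do the work, as an engineer would, in place of code of your own. Each camera call takes 0.05 s, during which the arm holds its last target. There are 200 camera calls.

## Working session

There is one attempt and no reset: what is moved stays moved. The work goes in short steps, Python scripts to look and compute and a tool call to move; the robot and the scene stay as the last step left them, time stands still between calls to the robot, and variables do not carry over. Pictures are saved under pics/ and viewed, about 8 in all and at most 12, crops included, and the job is handed in when it is done.

Besides the shell and the picture viewer there is one more tool, called after "Emit:" as name(argument=value, ...) on one line, values as JSON. servo_tool: Moves the arm, as the interface text tells. Shift numbers are shares of 2 cm and turn numbers shares of 0.15 rad, none past 1 either way. Its arguments: {"type":"object","properties":{"series":{"type":"array"},"squeeze":{"type":"number"}},"required":["series"]}

```bash
mkdir -p pics
python3 - <<'E'
from cell import *
import cv2,numpy as np
for n in("scene","top"):
    im=camera(n);cv2.imwrite(f"pics/{n}0.png",im);m=camera_model(n);print(n,m)
print(sense())
E
```

```text
scene {'camera_matrix': array([[514.69700026,   0.        , 326.11823799],
       [  0.        , 514.69700026, 243.29284134],
       [  0.        ,   0.        ,   1.        ]]), 'D': array([-0.13884406,  0.        ,  0.        ,  0.        ,  0.        ]), 'world_from_camera': array([[ 8.59197742e-01, -2.83776209e-01,  4.25735015e-01,
         2.03116724e+02],
       [-5.11637435e-01, -4.80642491e-01,  7.12186724e-01,
        -6.30371418e+02],
       [ 2.52468933e-03, -8.29731197e-01, -5.58157475e-01,
         5.59687444e+02],
       [ 0.00000000e+00,  0.00000000e+00,  0.00000000e+00,
         1.00000000e+00]])}
top {'camera_matrix': array([[527.37719667,   0.        , 311.02536798],
       [  0.        , 527.37719667, 235.46137866],
       [  0.        ,   0.        ,   1.        ]]), 'D': array([0.00238287, 0.        , 0.        , 0.        , 0.        ]), 'world_from_camera': array([[-6.75234929e-03, -9.91525890e-01,  1.29733628e-01,
         4.39527855e+02],
       [-9.99919355e-01,  5.29942867e-03, -1.15412175e-02,
        -8.23461318e+00],
       [ 1.07559019e-02, -1.29801096e-01, -9.91481712e-01,
         9.11766666e+02],
       [ 0.00000000e+00,  0.00000000e+00,  0.00000000e+00,
         1.00000000e+00]])}
{'time': 0.1, 'joint_pos': array([ 1.07092921e+00,  8.78850869e-02,  1.37214615e+00, -3.49192541e-05,
        1.68360733e+00, -1.03126827e-01]), 'qd': array([ 0.00087611,  0.00035515, -0.00268612,  0.00084716, -0.00011528,
       -0.00049309]), 'joint_torque': array([ 1.95008208e-03, -3.53012788e+01, -3.14219213e+01, -2.41094613e-04,
        7.95335392e-03, -1.87977378e-05]), 'eef_pos': array([212.29706049, 506.79044716, 193.63224796]), 'eef_rot': array([-1.65696161,  1.56875011, -2.0537058 ]), 'wrist_force': array([ 0.08283428, -0.52070916,  0.60896026]), 'ft_torque': array([ 0.04105921,  0.01087463, -0.05293859]), 'opening': 0.9985360773692485}
```

View pics/top0.png

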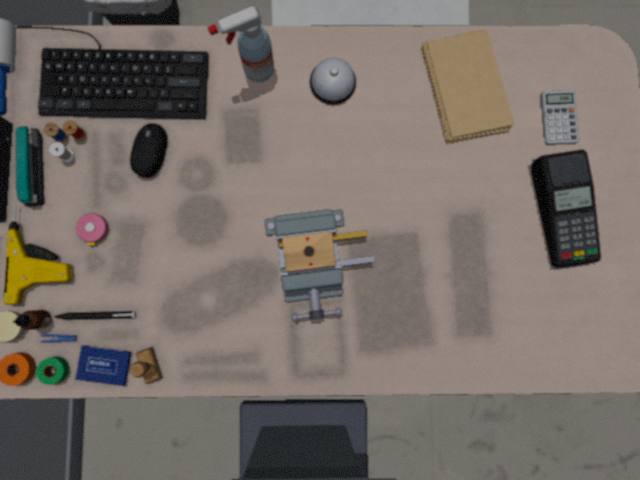

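View pics/scene0.png

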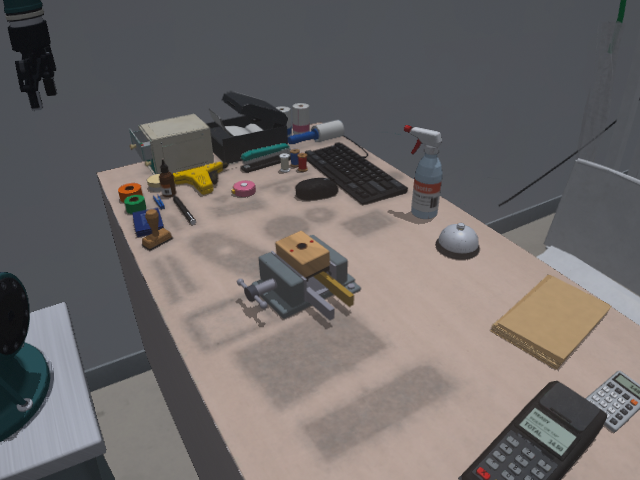

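Top view: vise centre near (310,252), handle toward the robot (down), brass end on the far side at (366,236), steel end on the near side at (373,261). The scene view agrees: the strips stick out toward -y, and the space to their right is free.

```bash
cat > h.py <<'E'
import cv2,numpy as np
from cell import *
def ray(m,px):
    p=cv2.undistortPoints(np.array([[px]],float),m["camera_matrix"],m["D"])[0,0]
    T=m["world_from_camera"];return T[:3,3],T[:3,:3]@np.array([p[0],p[1],1])
def onz(m,px,z):
    o,d=ray(m,px);return o+d*(z-o[2])/d[2]
def tri(m1,p1,m2,p2):
    A=[];b=[]
    for m,p in((m1,p1),(m2,p2)):
        o,d=ray(m,p);d=d/np.linalg.norm(d);P=np.eye(3)-np.outer(d,d);A.append(P);b.append(P@o)
    return np.linalg.lstsq(np.vstack(A),np.hstack(b),rcond=None)[0]
E
python3 - <<'E'
from h import *
a=cv2.imread("pics/top0.png")[195:330,250:390];b=cv2.imread("pics/scene0.png")[220:325,230:370]
hs=cv2.cvtColor(a,cv2.COLOR_BGR2HSV)
for p in((300,222),(310,285),(360,262),(350,237),(300,252),(340,300)):print(p,hs[p[1]-195,p[0]-250])
A=cv2.resize(a,None,fx=4,fy=4,interpolation=2);cv2.imwrite("pics/topc.png",A)
B=cv2.resize(b,None,fx=5,fy=5,interpolation=2);cv2.imwrite("pics/scc.png",B)
E
```

```text
(300, 222) [102  29 113]
(310, 285) [101  40 109]
(360, 262) [115  23 136]
(350, 237) [ 22 174 135]
(300, 252) [ 17 110 151]
(340, 300) [  8  31 125]
```

View pics/topc.png

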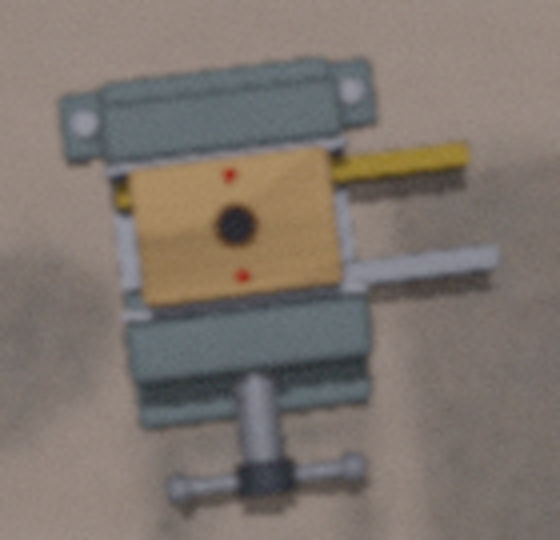

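View pics/scc.png

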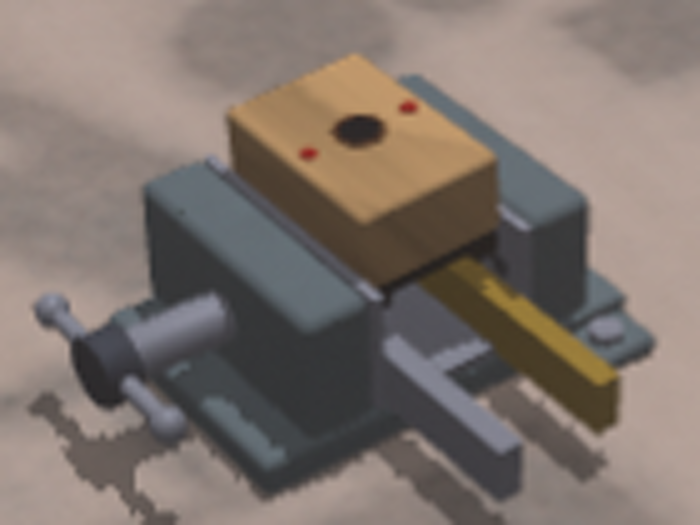

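Crops: the far dot (230,175), hole (237,225) and near dot (243,276) match the scene crop's (409,107), (359,130) and (309,154). Strip ends are clear in both views: brass (469,156)/(606,382), steel (498,256)/(508,452).

Run:
```python
from h import *
t=camera_model("top");s=camera_model("scene")
T=lambda x,y:(250+(x-1.5)/4,195+(y-1.5)/4);S=lambda x,y:(230+(x-2)/5,220+(y-2)/5)
P={}
for n,a,b in(("far",(230,175),(409,107)),("hole",(237,225),(359,130)),("near",(243,276),(309,154)),("brass",(469,156),(606,382)),("steel",(498,256),(508,452))):
    P[n]=tri(t,T(*a),s,S(*b));print(n,P[n].round(1),"top@36",onz(t,T(*a),36).round(1))
for q in((131,326),(368,295),(104,98),(332,75),(345,142),(110,170)):print(q,onz(t,T(*q),62).round(1))
d=P["far"]-P["near"];print(np.linalg.norm(d),"yaw",np.arctan2(d[1],d[0]))
for a in((470,145),(335,157)),((498,247),(365,262)):
    p=[onz(t,T(*q),36) for q in a];d=p[1]-p[0];print("yaw strip",np.arctan2(-d[0],d[1]))
```

```text
far [543.4 -12.   89.5] top@36 [549.2 -11.9  36. ]
hole [523.5 -14.6  88.7] top@36 [528.2 -14.7  36. ]
near [503.7 -16.9  87.5] top@36 [506.9 -17.   36. ]
brass [ 557.3 -112.4   38. ] top@36 [ 556.7 -112.1   36. ]
steel [ 515.  -123.5   36.3] top@36 [ 514.6 -123.4   36. ]
(131, 326) [485.   28.4  62. ]
(368, 295) [496.9 -67.1  62. ]
(104, 98) [577.9  39.4  62. ]
(332, 75) [586.9 -53.7  62. ]
(345, 142) [559.3 -58.6  62. ]
(110, 170) [548.3  36.9  62. ]
40.007818386473865 yaw 0.12099720257643307
yaw strip 0.08403037564538793
yaw strip 0.10656327808690126
```

```bash
cat >> h.py <<'E'
from scipy.spatial.transform import Rotation as Ro
YAW=.115;O=np.array([523,-14.8,0]);RV=Ro.from_euler("z",YAW).as_matrix()
RG=RV@np.array([[0,1,0],[0,0,-1],[-1,0,0]],float)   # tool y=+Xv
def toV(p):return RV.T@(np.asarray(p)-O)
def st():
    s=sense();R=Ro.from_euler("xyz",s["eef_rot"]).as_matrix()
    print("t",round(s["time"],2),"V",toV(s["eef_pos"]).round(1),"z dir",(RV.T@R).round(3).tolist(),"F_V",(RV.T@s["wrist_force"]).round(2),"open",round(s["opening"],3));return s,R
def plan(v,RG=RG):
    s,R=st();d=R.T@(RV@np.array(v,float)+O-s["eef_pos"])
    print("tool shift/20:",(d/20).round(2),"turn/.15:",(Ro.from_matrix(R.T@RG).as_rotvec()/.15).round(2))
E
python3 - <<'E'
from h import *
plan([0,-150,120])
RG[:,1:]*=-1
plan([0,-150,120],RG);print(sense()["joint_pos"])
E
```

```text
t 0.1 V [-248.8  553.8  193.6] z dir [[-0.001, 0.49, 0.872], [-0.002, 0.872, -0.49], [-1.0, -0.002, -0.0]] F_V [ 0.02 -0.53  0.61] open 0.999
tool shift/20: [  3.73 -24.58  28.08] turn/.15: [7.06 0.01 0.01]
t 0.1 V [-248.8  553.8  193.6] z dir [[-0.001, 0.49, 0.872], [-0.002, 0.872, -0.49], [-1.0, -0.002, -0.0]] F_V [ 0.02 -0.53  0.61] open 0.999
tool shift/20: [  3.73 -24.58  28.08] turn/.15: [-1.388e+01 -1.000e-02  1.000e-02]
[ 1.07092921e+00  8.78850869e-02  1.37214615e+00 -3.49192541e-05
  1.68360733e+00 -1.03126827e-01]
```

Emit:
servo_tool(series=[0,-0.88,1,0,0,0,0.65,0,-0.88,1,0,0,0,0.65,0,-0.88,1,0,0,0,0.65,0,-0.88,1,0,0,0,0.65,0,-0.88,1,0,0,0,0.65,0,-0.88,1,0,0,0,0.65,0,-0.88,1,0,0,0,0.65,0,-0.88,1,0,0,0,0.65,0,-0.88,1,0,0,0,0.65,0,-0.88,1,0,0,0,0.65,0,-0.88,1,0,0,0,0.65,0,-0.88,1,0,0,0,0.65])

```text
time: 1.6
eef_pos: [352.3, 218.8, 194.2]
eef_rot: [-2.363, 1.57, -2.76]
wrist_force: [0.1, 0.3, 0.8]
opening: 0.351
```

Emit:
servo_tool(series=[0,-0.88,1,0,0,0,0.65,0,-0.88,1,0,0,0,0.65,0,-0.88,1,0,0,0,0.65,0,-0.88,1,0,0,0,0.65,0,-0.88,1,0,0,0,0.65,0,-0.88,1,0,0,0,0.65,0,-0.88,1,0,0,0,0.65,0,-0.88,1,0,0,0,0.65,0,-0.88,1,0,0,0,0.65,0,-0.88,1,0,0,0,0.65,0,-0.88,1,0,0,0,0.65,0,-0.88,1,0,0,0,0.65])

```text
time: 3.1
eef_pos: [492.0, -68.5, 194.1]
eef_rot: [3.138, 1.57, 2.741]
wrist_force: [-0.2, -0.2, -0.4]
opening: 0.353
```

Emit:
servo_tool(series=[0,-0.88,1,0,0,0,0.65,0,-0.88,1,0,0,0,0.65,0,-0.88,1,0,0,0,0.65,0,-0.88,1,0,0,0,0.65,0,0,0,1,0,0,0.65,0,0,0,1,0,0,0.65,0,0,0,1,0,0,0.65,0,0,0,1,0,0,0.65,0,0,0,1,0,0,0.65,0,0,0,1,0,0,0.65,0,0,0,1,0,0,0.65,0,0,0,0,0,0,0.65])

```text
time: 4.6
eef_pos: [538.6, -163.9, 194.3]
eef_rot: [-2.148, 1.57, 2.69]
wrist_force: [0.7, -0.3, 0.7]
opening: 0.351
```

Run:
```python
from h import *
plan([0,-150,120])
m=camera_model("wrist");print(m["camera_matrix"][0,0],m["D"],m["world_from_camera"].round(2).tolist())
cv2.imwrite("pics/w1.png",camera("wrist"))
```

```text
t 4.6 V [  -1.6 -149.9  194.3] z dir [[-0.001, 1.0, 0.011], [0.0, 0.011, -1.0], [-1.0, -0.001, -0.0]] F_V [ 0.61 -0.42  0.67] open 0.351
tool shift/20: [3.72 0.08 0.01] turn/.15: [ 0.07 -0.    0.  ]
338.3967304667045 [-0.02540219  0.          0.          0.          0.        ] [[0.99, 0.12, 0.04, 528.58], [0.13, -0.95, -0.29, -89.86], [-0.0, 0.29, -0.96, 374.03], [0.0, 0.0, 0.0, 1.0]]
```

View pics/w1.png

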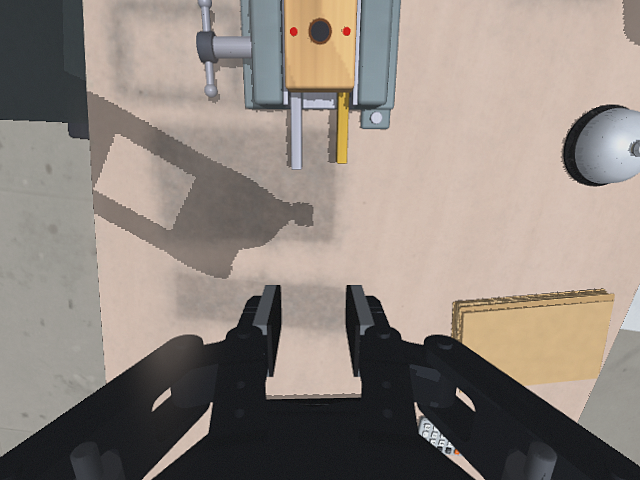

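Wrist view: the strips run straight up the image, with steel's end at (296,168), brass's at (342,163), and the hole at (320,31). The jaw front edge is at row ~107.

Run:
```python
from h import *
m=camera_model("wrist");im=cv2.imread("pics/w1.png");hs=cv2.cvtColor(im,cv2.COLOR_BGR2HSV)
b=cv2.inRange(hs,(18,150,60),(30,255,255));b[:95]=0;b[180:]=0;b[:,:320]=0;b[:,370:]=0;ys,xs=np.nonzero(b);print("brass rows",ys.min(),ys.max(),"cols",xs.min(),xs.max())
print([im[r,296].tolist() for r in range(158,174,2)],[im[r,265].tolist() for r in range(98,114,2)],[im[r,375].tolist() for r in range(98,114,2)])
for n,p,z in(("brass end",(342,151),36),("brass end",(342,163),36),("steel",(295.5,155),36),("steel",(295.5,168),36),("hole",(320,31),88.5),("near",(293.5,31.5),88.5),("far",(347,31.5),88.5),("jawN",(265,107),62),("jawF",(375,107),62),("brass root",(345,95),36),("steel root",(296,95),36)):
    print(n,p,toV(onz(m,p,z)).round(1))
# finger tips
print([toV(onz(m,p,200)).round(1) for p in((273,287),(353,287))])
```

```text
brass rows 95 162 cols 337 348
[[202, 186, 183], [202, 186, 183], [201, 186, 182], [202, 185, 182], [201, 186, 183], [220, 202, 197], [144, 153, 167], [140, 147, 159]] [[153, 147, 132], [141, 136, 123], [119, 112, 102], [65, 62, 57], [60, 59, 54], [64, 62, 58], [101, 108, 115], [175, 185, 201]] [[163, 155, 139], [160, 151, 136], [131, 125, 113], [90, 86, 77], [55, 52, 49], [65, 62, 57], [153, 146, 131], [186, 170, 168]]
brass end (342, 151) [ 25.  -90.1  36. ]
brass end (342, 163) [  25.4 -101.6   36. ]
steel (295.5, 155) [-20.1 -94.5  36. ]
steel (295.5, 168) [ -20.1 -107.    36. ]
hole (320, 31) [ 1.  -0.5 88.5]
near (293.5, 31.5) [-18.8  -1.   88.5]
far (347, 31.5) [21.3 -0.5 88.5]
jawN (265, 107) [-45.1 -52.8  62. ]
jawF (375, 107) [ 50.1 -51.5  62. ]
brass root (345, 95) [ 26.  -39.5  36. ]
steel root (296, 95) [-19.5 -40.1  36. ]
[array([ -24.8, -157.7,  200. ]), array([  20.3, -157.1,  200. ])]
```

Emit:
servo_tool(series=[1,0.13,0,0.07,0,0,0.65,1,0,0,0,0,0,0.65,1,0,0,0,0,0,0.65,1,0,0,0,0,0,0.65,1,0,0,0,0,0,0.65,1,0,0,0,0,0,0.65,1,0,0,0,0,0,0.65,1,0,0,0,0,0,0.65,0.8,0,0,0,0,0,0.65,0,0,-0.5,0,0,0,0.65,0,0,-0.5,0,0,0,0.65,0,0,0,0,0,0,0.65])

```text
time: 6.15
eef_pos: [539.6, -142.6, 19.9]
eef_rot: [1.238, 1.569, -0.217]
wrist_force: [-0.2, -0.2, 0.3]
opening: 0.347
```

Run:
```python
from h import *
plan([1,-88,18])
```

```text
t 6.15 V [   1.9 -128.9   19.9] z dir [[0.002, 1.0, 0.0], [-0.001, 0.0, -1.0], [-1.0, 0.002, 0.001]] F_V [-0.22 -0.2   0.33] open 0.347
tool shift/20: [ 0.09 -0.04 -2.04] turn/.15: [ 0.    0.   -0.01]
```

Emit:
servo_tool(series=[0,0,-0.25,0,0,0,0.65,0,0,-0.25,0,0,0,0.65,0,0,-0.25,0,0,0,0.65,0,0,-0.25,0,0,0,0.65,0,0,-0.25,0,0,0,0.65,0,0,-0.25,0,0,0,0.65])

```text
time: 6.9
eef_pos: [535.5, -113.3, 18.7]
eef_rot: [-3.092, 1.571, 1.734]
wrist_force: [-0.4, 0.5, -0.1]
opening: 0.349
```

Run:
```python
from h import *
st();cv2.imwrite("pics/w2.png",camera("wrist")[60:400,120:520])
```

```text
t 6.9 V [  1.1 -99.3  18.7] z dir [[-0.0, 1.0, -0.002], [0.0, -0.002, -1.0], [-1.0, -0.0, -0.0]] F_V [-0.31  0.55 -0.07] open 0.349
```

View pics/w2.png

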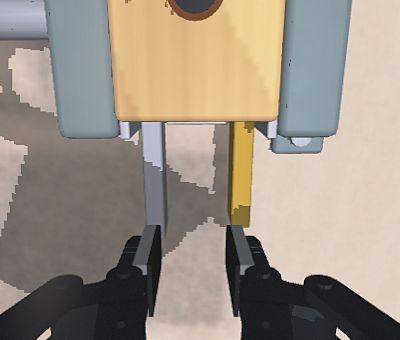

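Both pads line up with their strip ends at crop rows 226–228 (steel col 156, brass col 240), touching or nearly so.

Run:
```python
from h import *
m=camera_model("wrist")
for p in((275,286),(361,286)):print(toV(onz(m,p,36)).round(1))
for p in((274,285),(354,285)):print("pad",toV(onz(m,p,40)).round(1))
```

```text
[ -19.6 -100.    36. ]
[  25.6 -100.1   36. ]
pad [-19.6 -97.6  40. ]
pad [ 21.3 -97.6  40. ]
```

Run:
```python
from h import *
m=camera_model("wrist");W=np.linalg.inv(m["world_from_camera"])
def pr(v):
    p=(RV@np.array(v,float)+O);c=W[:3,:3]@p+W[:3,3];return cv2.projectPoints(c[None],np.zeros(3),np.zeros(3),m["camera_matrix"],m["D"])[0].ravel()-[120,60]
for v in([1,-99.3,18.7],[-16,-88,25],[-16,-88,60],[-16,-99,25],[-16,-99,60],[-20,-107,36],[-20,-100,36],[-20,-88,36]):print(v,pr(v).round(0))
im=camera("scene");print(sense()["time"]);cv2.imwrite("pics/s2.png",cv2.resize(im[170:350,200:400],None,fx=3.5,fy=3.3,interpolation=2))
```

```text
[1, -99.3, 18.7] [194. 212.]
[-16, -88, 25] [163. 197.]
[-16, -88, 60] [156. 224.]
[-16, -99, 25] [164. 216.]
[-16, -99, 60] [157. 246.]
[-20, -107, 36] [155. 238.]
[-20, -100, 36] [154. 226.]
[-20, -88, 36] [153. 205.]
7.0
```

View pics/s2.png

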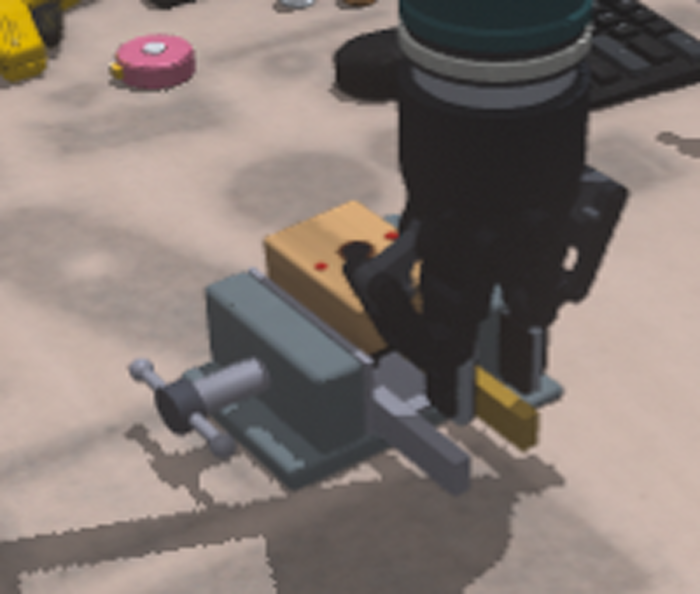

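Run:
```python
from h import *
s=camera_model("scene")
S=lambda x,y:(200+(x-1.2)/3.5,170+(y-1.2)/3.3)
for n,p in(("near tip L",(428,415)),("near tip pad R",(472,420)),("far tip R",(548,385)),("far tip L",(505,385))):
    print(n,[toV(onz(s,S(*p),z)).round(1).tolist() for z in(20,28,36,44,52)])
for p in((455,462),(525,410)):print("strip end",toV(onz(s,S(*p),36)).round(1))
```

```text
near tip L [[1.5, -55.1, 20.0], [-4.3, -62.8, 28.0], [-10.1, -70.5, 36.0], [-15.8, -78.2, 44.0], [-21.6, -85.9, 52.0]]
near tip pad R [[15.5, -70.6, 20.0], [9.5, -78.1, 28.0], [3.5, -85.5, 36.0], [-2.5, -93.0, 44.0], [-8.5, -100.5, 52.0]]
far tip R [[61.4, -70.9, 20.0], [54.8, -78.4, 28.0], [48.1, -85.8, 36.0], [41.4, -93.3, 44.0], [34.8, -100.8, 52.0]]
far tip L [[45.1, -58.4, 20.0], [38.7, -66.1, 28.0], [32.2, -73.7, 36.0], [25.8, -81.4, 44.0], [19.4, -89.1, 52.0]]
strip end [ -21.2 -104.9   36. ]
strip end [ 27.3 -94.2  36. ]
```

The images suggest the partly open fingertips hover above the strips, at z of about 45, with no contact force. I'll back off and find the tip height by touching the counter.

Emit:
servo_tool(series=[0,0,1,0,0,0,0.65,0,0,1,0,0,0,0.65,0,0,0.5,0,0,0,0.65,0,0,0,0,0,0,0.65])

```text
time: 7.5
eef_pos: [541.2, -164.7, 18.6]
eef_rot: [-3.089, 1.571, 1.735]
wrist_force: [-0.6, 0.4, 0.5]
opening: 0.353
```

Emit:
servo_tool(series=[0.2,0,0,0,0,0,0.65,0.2,0,0,0,0,0,0.65,0.1,0,0,0,0,0,0.65])

```text
time: 7.88
eef_pos: [540.8, -162.7, 8.1]
eef_rot: [-2.221, 1.57, 2.605]
wrist_force: [-0.3, 0.8, 0.2]
opening: 0.348
```

Run:
```python
from h import *
st()
im=camera("wrist");a=im[60:400,120:520]
b=cv2.resize(camera("scene")[170:370,200:420],None,fx=1.8,fy=1.7)
cv2.imwrite("pics/c3.png",np.hstack([a,b]))
```

```text
t 7.88 V [   0.7 -149.     8.1] z dir [[-0.001, 1.0, -0.001], [0.001, -0.001, -1.0], [-1.0, -0.001, -0.001]] F_V [-0.21  0.85  0.23] open 0.348
```

View pics/c3.png

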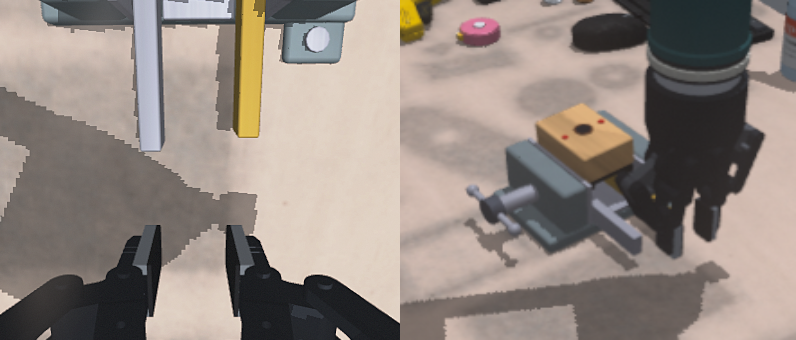

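Run:
```python
from h import *
s=camera_model("scene");m=camera_model("wrist")
for p in((272,256),(281,248),(310,240)):
    print(p,[toV(onz(s,(200+p[0]/1.8,170+p[1]/1.7),z)).round(1).tolist() for z in(8,16,24,32,40)])
for p in((148,151),(248,137)):print("end",toV(onz(m,(p[0]+120,p[1]+60),36)).round(1))
for p in((147,225),(160,225),(227,225)):print("tip",[toV(onz(m,(p[0]+120,p[1]+60),z)).round(1).tolist() for z in(8,16,24,32,40)])
```

```text
(272, 256) [[9.4, -120.9, 8.0], [3.7, -127.5, 16.0], [-2.1, -134.1, 24.0], [-7.9, -140.6, 32.0], [-13.6, -147.2, 40.0]]
(281, 248) [[22.8, -117.2, 8.0], [16.8, -123.9, 16.0], [10.9, -130.5, 24.0], [4.9, -137.1, 32.0], [-1.1, -143.8, 40.0]]
(310, 240) [[50.7, -124.4, 8.0], [44.3, -130.9, 16.0], [38.0, -137.4, 24.0], [31.6, -144.0, 32.0], [25.2, -150.5, 40.0]]
end [ -20.6 -108.    36. ]
end [  25.  -101.5   36. ]
tip [[-26.7, -158.1, 8.0], [-25.5, -154.4, 16.0], [-24.3, -150.7, 24.0], [-23.1, -146.9, 32.0], [-21.9, -143.2, 40.0]]
tip [[-19.1, -158.1, 8.0], [-18.3, -154.4, 16.0], [-17.4, -150.6, 24.0], [-16.6, -146.9, 32.0], [-15.7, -143.2, 40.0]]
tip [[19.8, -158.1, 8.0], [18.9, -154.4, 16.0], [18.1, -150.6, 24.0], [17.2, -146.9, 32.0], [16.3, -143.2, 40.0]]
```

Emit:
servo_tool(series=[0,0,0,0,0,0,1,0,0,0,0,0,0,1,0,0,0,0,0,0,1,0,0,0,0,0,0,1,0,0,0,0,0,0,1])

```text
time: 8.6
eef_pos: [541.2, -163.3, 8.7]
eef_rot: [2.276, 1.571, 0.819]
wrist_force: [0.0, -0.1, 0.3]
opening: -0.002
```

Run:
```python
from h import *
st()
im=camera("wrist");a=im[60:400,120:520]
b=cv2.resize(camera("scene")[230:350,300:420],(400,340),interpolation=2)
cv2.imwrite("pics/c4.png",np.hstack([a,b]))
```

```text
t 8.6 V [   1.  -149.6    8.7] z dir [[0.0, 1.0, -0.002], [0.0, -0.002, -1.0], [-1.0, 0.0, -0.0]] F_V [-0.   -0.08  0.34] open -0.002
```

View pics/c4.png

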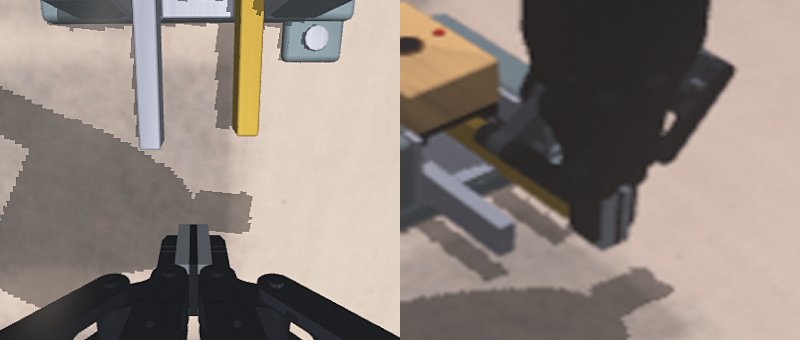

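Run:
```python
from h import *
s=camera_model("scene");m=camera_model("wrist")
for p in((605,248),(635,234),(572,232)):
    q=(300+(p[0]-400)*.3,230+p[1]*120/340)
    print(p,[toV(onz(s,q,z)).round(1).tolist() for z in(8,20,32,44,56)])
for p in((180,224),(208,224)):print("tip",[toV(onz(m,(p[0]+120,p[1]+60),z)).round(1).tolist() for z in(8,20,32,44)])
T=m["world_from_camera"];print("cam V",toV(T[:3,3]).round(1))
for mm,n in((s,"scene"),(m,"wrist")):
    W=np.linalg.inv(mm["world_from_camera"])
    for v in([1,-138.6,8.7],[1,-160.6,8.7]):
        c=W[:3,:3]@(RV@np.array(v)+O)+W[:3,3];print(n,v,cv2.projectPoints(c[None],np.zeros(3),np.zeros(3),mm["camera_matrix"],mm["D"])[0].ravel().round(0))
```

```text
(605, 248) [[27.1, -125.4, 8.0], [18.1, -135.2, 20.0], [9.0, -144.9, 32.0], [-0.0, -154.7, 44.0], [-9.1, -164.5, 56.0]]
(635, 234) [[46.2, -125.2, 8.0], [36.8, -135.0, 20.0], [27.3, -144.8, 32.0], [17.9, -154.6, 44.0], [8.4, -164.4, 56.0]]
(572, 232) [[23.2, -105.5, 8.0], [14.2, -115.7, 20.0], [5.3, -125.9, 32.0], [-3.7, -136.1, 44.0], [-12.6, -146.3, 56.0]]
tip [[-7.3, -158.2, 8.0], [-6.7, -152.7, 20.0], [-6.2, -147.1, 32.0], [-5.7, -141.6, 44.0]]
tip [[9.0, -158.2, 8.0], [8.5, -152.7, 20.0], [7.9, -147.1, 32.0], [7.3, -141.6, 44.0]]
cam V [  0.4 -74.9 188.4]
scene [1, -138.6, 8.7] [354. 329.]
scene [1, -160.6, 8.7] [364. 337.]
wrist [1, -138.6, 8.7] [314. 253.]
wrist [1, -160.6, 8.7] [314. 288.]
```

The images put the shut tips at z of about 45 while the reported TCP is at 8.7, so the reported height looks off. I'll feel for the counter slowly.

Emit:
servo_tool(series=[0.2,0,0,0,0,0,1,0.2,0,0,0,0,0,1,0.2,0,0,0,0,0,1])

```text
time: 9.07
eef_pos: [541.0, -163.2, -3.8]
eef_rot: [-2.238, 1.57, 2.588]
wrist_force: [0.0, -0.4, 0.8]
opening: 0.001
```

Emit:
servo_tool(series=[0.2,0,0,0,0,0,1,0.2,0,0,0,0,0,1])

```text
time: 9.32
eef_pos: [541.1, -163.3, -11.7]
eef_rot: [-2.618, 1.571, 2.207]
wrist_force: [0.8, 0.6, 1.2]
opening: -0.003
```

Emit:
servo_tool(series=[0.2,0,0,0,0,0,1,0.2,0,0,0,0,0,1])

```text
time: 9.57
eef_pos: [541.2, -163.3, -19.6]
eef_rot: [1.982, 1.571, 0.525]
wrist_force: [0.4, -0.1, -0.0]
opening: -0.001
```

Emit:
servo_tool(series=[0.2,0,0,0,0,0,1,0.1,0,0,0,0,0,1])

```text
time: 9.82
eef_pos: [541.0, -163.3, -25.7]
eef_rot: [-2.25, 1.57, 2.575]
wrist_force: [0.4, -0.1, 0.2]
opening: -0.003
```

Emit:
servo_tool(series=[0.1,0,0,0,0,0,1,0.1,0,0,0,0,0,1])

```text
time: 10.07
eef_pos: [541.3, -163.3, -29.3]
eef_rot: [1.502, 1.571, 0.044]
wrist_force: [0.2, 0.3, 0.4]
opening: 0.001
```

Run:
```python
from h import *
st();s=camera_model("scene")
b=cv2.resize(camera("scene")[240:360,300:420],(480,480),interpolation=2)
cv2.imwrite("pics/c5.png",b)
```

```text
t 10.07 V [   1.1 -149.7  -29.3] z dir [[0.0, 1.0, -0.002], [-0.0, -0.002, -1.0], [-1.0, 0.0, 0.0]] F_V [0.2  0.25 0.37] open 0.001
```

View pics/c5.png

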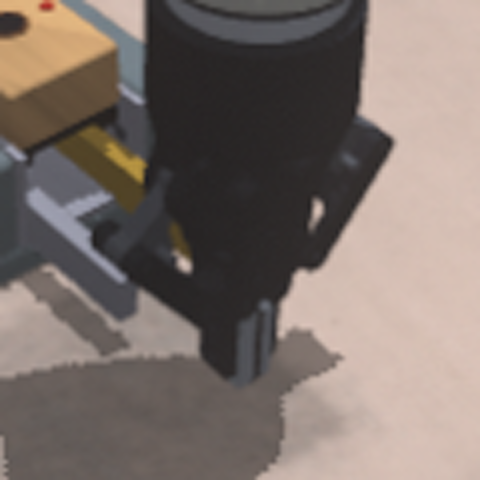

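Now the shut tip is at px (361,336), i.e. z≈9 while the reported TCP is -29. So the real tip sits about 38 mm above the reported TCP, and I'll correct for it. Going back to the two-finger push at the right height.

Emit:
servo_tool(series=[-0.3,0.05,0,0,0,0,0.65,0,0,0,0,0,0,0.65,0,0,0,0,0,0,0.65,0,0,-0.8,0,0,0,0.65,0,0,-0.3,0,0,0,0.65,0,0,-0.3,0,0,0,0.65,0,0,-0.3,0,0,0,0.65,0,0,-0.3,0,0,0,0.65])

```text
time: 11.12
eef_pos: [537.7, -123.6, -23.3]
eef_rot: [0.165, 1.57, -1.292]
wrist_force: [0.8, -1.4, -0.5]
opening: 0.347
```

Emit:
servo_tool(series=[0,0,-0.25,0,0,0,0.65,0,0,-0.25,0,0,0,0.65,0,0,-0.25,0,0,0,0.65])

```text
time: 11.5
eef_pos: [536.0, -108.5, -23.3]
eef_rot: [0.548, 1.571, -0.909]
wrist_force: [-0.0, -1.7, 0.2]
opening: 0.353
```

```bash
cat >> h.py <<'E'
def runs(im,m,z=36,rows=range(120,330)):
    # strip end rows: brass by hue, steel by blue-grey brightness, along their columns
    hs=cv2.cvtColor(im,cv2.COLOR_BGR2HSV)
    b=cv2.inRange(hs,(18,120,40),(30,255,255));b[:,:320]=0;b[:,420:]=0
    s=cv2.inRange(hs,(105,8,90),(130,70,255));s[:,320:]=0;s[:,:230]=0
    for n,k in(("brass",b),("steel",s)):
        k=cv2.morphologyEx(k,cv2.MORPH_OPEN,np.ones((3,3)));c=k.sum(1)/255;ys=np.nonzero(c>8)[0]
        if len(ys):
            y=ys[ys<330].max();x=np.nonzero(k[y-3])[0].mean();print(n,(x.round(),y),toV(onz(m,(x,y+.5),z)).round(1))
E
python3 - <<'E'
from h import *
st();m=camera_model("wrist");im=camera("wrist");runs(im,m);cv2.imwrite("pics/w6.png",im[60:400,120:520])
runs(cv2.imread("pics/w1.png"),m)
E
```

```text
t 11.5 V [  2.1 -94.5 -23.3] z dir [[0.0, 1.0, -0.002], [-0.0, -0.002, -1.0], [-1.0, 0.0, 0.0]] F_V [-0.23 -1.64  0.21] open 0.353
brass (np.float64(372.0), np.int64(302)) [ 25.  -83.4  36. ]
steel (np.float64(260.0), np.int64(320)) [-19.8 -91.5  36. ]
brass (np.float64(341.0), np.int64(162)) [ 11.2 -29.1  36. ]
steel (np.float64(296.0), np.int64(168)) [ -4.5 -31.2  36. ]
```

Emit:
servo_tool(series=[0,0,-0.2,0,0,0,0.65,0,0,-0.22,0,0,0,0.65,0,0,0,0,0,0,0.65])

```text
time: 11.92
eef_pos: [534.9, -99.5, -23.3]
eef_rot: [3.087, 1.57, 1.63]
wrist_force: [0.0, -0.3, 0.5]
opening: 0.348
```

Run:
```python
from h import *
st();m=camera_model("wrist");im=camera("wrist");runs(im,m);cv2.imwrite("pics/w7.png",cv2.resize(im[40:440,140:520],None,fx=1.5,fy=1.5))
```

```text
t 11.93 V [  2.2 -85.5 -23.3] z dir [[0.0, 1.0, -0.001], [0.001, -0.001, -1.0], [-1.0, 0.0, -0.001]] F_V [-0.03 -0.3   0.49] open 0.348
brass (np.float64(372.0), np.int64(302)) [ 25.  -74.4  36. ]
steel (np.float64(260.0), np.int64(325)) [-20.1 -84.8  36. ]
```

Emit:
servo_tool(series=[0,0,1,0,0,0,0.65,0,0,1,0,0,0,0.65,0,0,0,0,0,0,1])

```text
time: 12.35
eef_pos: [539.8, -142.2, -23.2]
eef_rot: [1.088, 1.57, -0.372]
wrist_force: [0.8, 0.0, 0.1]
opening: 0.149
```

Run:
```python
from h import *
st();m=camera_model("wrist");im=camera("wrist");runs(im,m);t=camera_model("top");tp=camera("top")
w=im[40:440,140:520]
cv2.imwrite("pics/w8.png",np.hstack([w,cv2.resize(tp[195:330,250:390],(415,400),interpolation=2)]))
```

```text
t 12.35 V [   2.1 -128.5  -23.2] z dir [[0.0, 1.0, -0.005], [-0.0, -0.005, -1.0], [-1.0, 0.0, 0.0]] F_V [ 0.84 -0.05  0.13] open 0.149
brass (np.float64(378.0), np.int64(194)) [ 24.7 -74.4  36. ]
steel (np.float64(283.0), np.int64(325)) [ -10.7 -127.8   36. ]
```

View pics/w8.png

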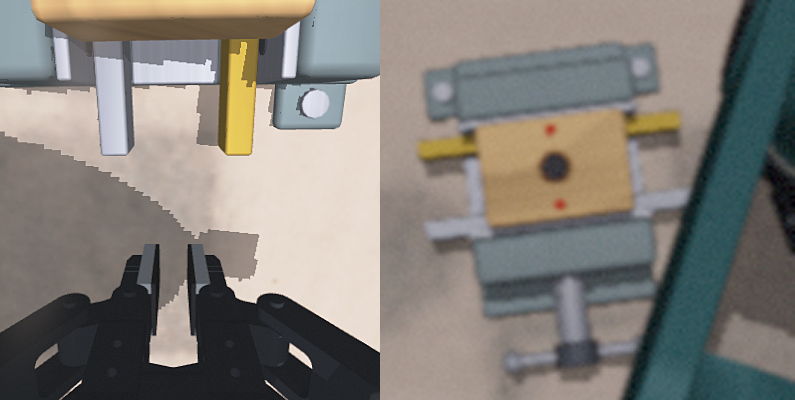

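Strips: both ends are level in the wrist view (row 155). In the top view they stick out equally left and right: brass cols 419/680 about the hole line, steel cols 425/690. That leaves them within ~1.5 mm of centred. Now going over the near dot with shut fingers.

Emit:
servo_tool(series=[-1,0,0,0,0,0,1,-1,0,0,0,0,0,1,-1,0,0,0,0,0,1,-1,0,0,0,0,0,1,-1,0,0,0,0,0,1,0,-0.35,-1,0,0,0,1,0,-0.35,-1,0,0,0,1,0,-0.35,-1,0,0,0,1,0,0,-1,0,0,0,1,0,0,-1,0,0,0,1,0,0,-1,0,0,0,1,0,0,-0.45,0,0,0,1])

```text
time: 13.95
eef_pos: [504.0, -12.6, 76.7]
eef_rot: [2.327, 1.571, 0.872]
wrist_force: [0.2, -0.8, 1.0]
opening: 0.003
```

Emit:
servo_tool(series=[0.5,0,0,0,0,0,1,0.25,0,0,0,0,0,1,0,0,0,0,0,0,1])

```text
time: 14.32
eef_pos: [503.4, -14.6, 60.6]
eef_rot: [-1.772, 1.569, 3.053]
wrist_force: [0.1, -0.5, 1.0]
opening: -0.001
```

Run:
```python
from h import *
st();m=camera_model("wrist");im=camera("wrist");hs=cv2.cvtColor(im,cv2.COLOR_BGR2HSV)
r=cv2.inRange(hs,(0,150,80),(8,255,255))|cv2.inRange(hs,(172,150,80),(180,255,255))
n,_,s,c=cv2.connectedComponentsWithStats(r)
for i in range(1,n):
    if s[i,4]>15:print(c[i].round(),s[i,4],toV(onz(m,c[i],88.5)).round(1))
```

```text
t 14.32 V [-19.4   2.4  60.6] z dir [[-0.002, 1.0, -0.002], [0.0, -0.002, -1.0], [-1.0, -0.002, -0.0]] F_V [ 0.04 -0.54  1.  ] open -0.001
[395. 295.] 104 [20.7  1.  88.5]
```

Emit:
servo_tool(series=[0.15,0,0.1,0,0,0,1,0.15,0,0,0,0,0,1,0.1,0,0,0,0,0,1])

```text
time: 14.75
eef_pos: [504.2, -16.3, 53.5]
eef_rot: [-2.61, 1.571, 2.216]
wrist_force: [0.1, 0.1, -1.4]
opening: 0.0
```

Emit:
servo_tool(series=[0.05,0,0,0,0,0,1,0.05,0,0,0,0,0,1])

```text
time: 15.0
eef_pos: [504.3, -16.1, 51.7]
eef_rot: [1.739, 1.571, 0.282]
wrist_force: [-0.3, 0.6, -0.0]
opening: 0.003
```

Emit:
servo_tool(series=[0.05,0,0,0,0,0,1,0.05,0,0,0,0,0,1])

```text
time: 15.25
eef_pos: [504.3, -16.1, 49.7]
eef_rot: [1.646, 1.571, 0.189]
wrist_force: [-0.1, -0.2, -0.2]
opening: 0.004
```

Emit:
servo_tool(series=[0.05,0,0,0,0,0,1,0.05,0,0,0,0,0,1])

```text
time: 15.5
eef_pos: [504.4, -16.2, 48.2]
eef_rot: [1.495, 1.57, 0.038]
wrist_force: [-1.2, 0.4, 6.4]
opening: -0.004
```

Emit:
servo_tool(series=[0.05,0,0,0,0,0,1,0.05,0,0,0,0,0,1])

```text
time: 15.75
eef_pos: [504.5, -16.2, 47.5]
eef_rot: [1.304, 1.57, -0.153]
wrist_force: [-4.1, 0.4, 8.1]
opening: 0.002
```

Emit:
servo_tool(series=[0.05,0,0,0,0,0,1,0.05,0,0,0,0,0,1])

```text
time: 16.0
eef_pos: [504.5, -16.2, 45.6]
eef_rot: [1.302, 1.57, -0.155]
wrist_force: [-4.2, 0.5, 9.3]
opening: -0.003
```

Emit:
servo_tool(series=[0.05,0,0,0,0,0,1])

```text
time: 16.12
eef_pos: [504.5, -16.2, 44.5]
eef_rot: [1.288, 1.57, -0.169]
wrist_force: [-3.9, 0.1, 8.4]
opening: 0.002
```

Emit:
servo_tool(series=[-0.6,0,0,0,0,0,1,0,1,0,0,0,0,1,0,1,0,0,0,0,1,0.2,0,0,0,0,0,1,0.1,0,0,0,0,0,1])

```text
time: 16.75
eef_pos: [543.2, -11.6, 48.1]
eef_rot: [-1.78, 1.569, 3.046]
wrist_force: [-0.1, -0.1, -0.4]
opening: -0.004
```

Emit:
servo_tool(series=[0.1,0,0,0,0,0,1,0.05,0,0,0,0,0,1])

```text
time: 17.0
eef_pos: [543.7, -11.6, 46.0]
eef_rot: [2.117, 1.571, 0.66]
wrist_force: [-0.6, -0.0, 2.5]
opening: -0.001
```

Emit:
servo_tool(series=[0.05,0,0,0,0,0,1,0.05,0,0,0,0,0,1])

```text
time: 17.25
eef_pos: [545.1, -11.5, 45.1]
eef_rot: [1.528, 1.568, 0.071]
wrist_force: [0.3, 1.0, 6.4]
opening: 0.001
```

Emit:
servo_tool(series=[0.05,0,0,0,0,0,1,0.05,0,0,0,0,0,1])

```text
time: 17.5
eef_pos: [546.4, -11.4, 44.2]
eef_rot: [1.51, 1.565, 0.052]
wrist_force: [1.6, 1.5, 8.2]
opening: -0.001
```

Emit:
servo_tool(series=[0.05,0,0,0,0,0,1,0.05,0,0,0,0,0,1])

```text
time: 17.75
eef_pos: [547.2, -11.3, 42.7]
eef_rot: [1.51, 1.563, 0.053]
wrist_force: [1.4, 1.6, 8.0]
opening: 0.0
```

Emit:
servo_tool(series=[0.05,0,0,0,0,0,1,0.05,0,0,0,0,0,1])

```text
time: 18.0
eef_pos: [547.2, -11.3, 40.9]
eef_rot: [1.51, 1.563, 0.052]
wrist_force: [0.6, 2.5, 10.6]
opening: -0.0
```

Emit:
servo_tool(series=[0.05,0,0,0,0,0,1,0.05,0,0,0,0,0,1])

```text
time: 18.25
eef_pos: [547.3, -11.3, 40.4]
eef_rot: [1.493, 1.562, 0.036]
wrist_force: [-1.8, 0.7, 18.0]
opening: -0.001
```

Emit:
servo_tool(series=[-0.6,0,0,0,0,0,1,0,-1,0,0,0,0,1,0,-1,0,0,0,0,1,0,-0.1,0,0,0,0,1,0.3,0,0,0,0,0,1])

```text
time: 18.88
eef_pos: [502.7, -16.6, 42.3]
eef_rot: [0.948, 1.57, -0.51]
wrist_force: [-9.0, -0.1, 15.0]
opening: 0.002
```

Emit:
servo_tool(series=[0.1,0,0,0,0,0,1,0.05,0,0,0,0,0,1])

```text
time: 19.12
eef_pos: [501.3, -16.7, 40.2]
eef_rot: [-1.457, 1.567, -2.914]
wrist_force: [-9.0, -1.4, 15.8]
opening: -0.002
```

Emit:
servo_tool(series=[0.05,0,0,0,0,0,1,0.03,0,0,0,0,0,1])

```text
time: 19.38
eef_pos: [501.4, -16.8, 40.0]
eef_rot: [-1.375, 1.567, -2.833]
wrist_force: [-11.9, -0.9, 20.5]
opening: 0.0
```

Emit:
servo_tool(series=[0.03,0,0,0,0,0,1,0,0,0,0,0,0,1])

```text
time: 19.62
eef_pos: [501.4, -16.8, 39.9]
eef_rot: [-1.33, 1.568, -2.787]
wrist_force: [-12.0, -0.6, 20.7]
opening: 0.001
```

Emit:
servo_tool(series=[-0.3,0,0,0,0,0,1,0,0,0,0,0,0,1,0.15,0,0,0,0,0,1])

```text
time: 20.0
eef_pos: [502.6, -16.4, 39.7]
eef_rot: [-1.233, 1.571, -2.691]
wrist_force: [-5.0, 1.0, 16.9]
opening: 0.001
```

Emit:
servo_tool(series=[0.05,0,0,0,0,0,1,0.03,0,0,0,0,0,1])

```text
time: 20.25
eef_pos: [502.7, -16.4, 39.8]
eef_rot: [1.247, 1.57, -0.21]
wrist_force: [-5.1, -0.3, 14.4]
opening: -0.004
```

Emit:
servo_tool(series=[0.03,0,0,0,0,0,1,0,0,0,0,0,0,1])

```text
time: 20.5
eef_pos: [502.7, -16.4, 39.8]
eef_rot: [1.253, 1.57, -0.204]
wrist_force: [-6.4, 0.0, 14.6]
opening: -0.0
```

Emit:
servo_tool(series=[0.05,0,0,0,0,0,1,0,0,0,0,0,0,1])

```text
time: 20.75
eef_pos: [502.8, -16.4, 39.8]
eef_rot: [1.188, 1.57, -0.269]
wrist_force: [-8.2, 0.1, 20.1]
opening: 0.001
```

Emit:
servo_tool(series=[0.05,0,0,0,0,0,1,0,0,0,0,0,0,1])

```text
time: 21.0
eef_pos: [502.8, -16.5, 39.6]
eef_rot: [1.114, 1.569, -0.343]
wrist_force: [-9.8, 0.7, 22.6]
opening: 0.004
```

Emit:
servo_tool(series=[0.03,0,0,0,0,0,1,0,0,0,0,0,0,1,0,0,0,0,0,0,1])

```text
time: 21.38
eef_pos: [502.8, -16.5, 39.5]
eef_rot: [1.13, 1.569, -0.327]
wrist_force: [-10.2, 1.5, 25.6]
opening: 0.0
```

Emit:
servo_tool(series=[-0.8,0,0,0,0,0,1,0,1,0,0,0,0,1,0,1,0,0,0,0,1,0,-0.1,0,0,0,0,1,0.3,0,0,0,0,0,1])

```text
time: 22.0
eef_pos: [539.5, -12.1, 44.2]
eef_rot: [-1.775, 1.57, 3.051]
wrist_force: [0.8, 0.0, 0.5]
opening: -0.003
```

Emit:
servo_tool(series=[0.15,0,0,0,0,0,1,0,0,0,0,0,0,1])

```text
time: 22.25
eef_pos: [539.2, -12.1, 41.0]
eef_rot: [-1.829, 1.569, 2.997]
wrist_force: [0.6, 0.2, -0.3]
opening: 0.003
```

Emit:
servo_tool(series=[0.07,0,0,0,0,0,1,0,0,0,0,0,0,1])

```text
time: 22.5
eef_pos: [540.0, -12.1, 40.4]
eef_rot: [1.841, 1.571, 0.383]
wrist_force: [-0.3, -0.2, 0.6]
opening: 0.001
```

Emit:
servo_tool(series=[0.05,0,0,0,0,0,1,0,0,0,0,0,0,1])

```text
time: 22.75
eef_pos: [540.4, -12.1, 40.0]
eef_rot: [1.417, 1.57, -0.04]
wrist_force: [-0.7, -0.5, 3.6]
opening: 0.001
```

Emit:
servo_tool(series=[0.05,0,0,0,0,0,1,0,0,0,0,0,0,1])

```text
time: 23.0
eef_pos: [540.7, -12.1, 39.9]
eef_rot: [1.383, 1.569, -0.074]
wrist_force: [-2.4, 0.5, 7.4]
opening: -0.005
```

Emit:
servo_tool(series=[0.05,0,0,0,0,0,1,0,0,0,0,0,0,1])

```text
time: 23.25
eef_pos: [540.9, -12.1, 39.8]
eef_rot: [1.397, 1.568, -0.06]
wrist_force: [-3.0, 0.8, 10.3]
opening: -0.001
```

Emit:
servo_tool(series=[0.03,0,0,0,0,0,1,0,0,0,0,0,0,1])

```text
time: 23.5
eef_pos: [541.0, -12.1, 39.7]
eef_rot: [1.395, 1.568, -0.062]
wrist_force: [-3.7, 1.7, 12.7]
opening: 0.002
```

Emit:
servo_tool(series=[0.05,0,0,0,0,0,1,0.05,0,0,0,0,0,1,0,0,0,0,0,0,1])

```text
time: 23.88
eef_pos: [541.5, -12.0, 39.5]
eef_rot: [1.398, 1.566, -0.059]
wrist_force: [-7.1, 0.8, 18.2]
opening: 0.002
```

Emit:
servo_tool(series=[0.04,0,0,0,0,0,1,0,0,0,0,0,0,1,0,0,0,0,0,0,1])

```text
time: 24.25
eef_pos: [541.7, -12.1, 39.4]
eef_rot: [1.387, 1.566, -0.07]
wrist_force: [-6.6, 0.5, 20.9]
opening: 0.001
```

Emit:
servo_tool(series=[0.05,0,0,0,0,0,1,0,0,0,0,0,0,1,0,0,0,0,0,0,1,0,0,0,0,0,0,1])

```text
time: 24.75
eef_pos: [542.0, -12.0, 39.3]
eef_rot: [1.391, 1.565, -0.066]
wrist_force: [-8.4, 1.0, 23.1]
opening: -0.002
```

Run:
```python
from h import *
plan([24,-125,70])
```

```text
t 24.75 V [19.2  0.6 39.3] z dir [[0.006, 1.0, -0.001], [-0.001, -0.001, -1.0], [-1.0, 0.006, 0.001]] F_V [-8.19  1.92 23.11] open -0.002
tool shift/20: [-1.53  0.26  6.28] turn/.15: [-0.01  0.01 -0.04]
```

Emit:
servo_tool(series=[-1,0,0,0,0,0,1,-1,0.2,0,0,0,0,1,0,0,1,0,0,0,1,0,0,1,0,0,0,1,0,0,1,0,0,0,1,0,0,1,0,0,0,1,0,0,1,0,0,0,1,0,0,1,0,0,0,1,0,0,0.2,0,0,0,1])

```text
time: 25.88
eef_pos: [558.2, -136.4, 72.9]
eef_rot: [1.774, 1.571, 0.315]
wrist_force: [0.0, 0.1, 0.5]
opening: -0.001
```

Emit:
servo_tool(series=[1,0,0,0,0,0,1,1,0,0,0,0,0,1,1,0,0,0,0,0,1,1,0,0,0,0,0,1,0.7,0,0,0,0,0,1,0,0,0,0,0,0,1])

```text
time: 26.62
eef_pos: [557.1, -134.2, -22.4]
eef_rot: [-2.12, 1.568, 2.707]
wrist_force: [0.5, 0.8, -0.2]
opening: -0.003
```

Run:
```python
from h import *
plan([24,-86,-22])
m=camera_model("wrist");im=camera("wrist");cv2.imwrite("pics/w9.png",im);runs(im,m)
f=[sense()["wrist_force"]]
for i in range(3):camera("wrist");f.append(sense()["wrist_force"])
print(np.round(f,2).tolist())
```

```text
t 26.62 V [  20.1 -122.5  -22.4] z dir [[-0.002, 1.0, -0.001], [0.002, -0.001, -1.0], [-1.0, -0.002, -0.002]] F_V [ 0.64  0.74 -0.21] open -0.003
tool shift/20: [-0.02  0.19 -1.82] turn/.15: [-0.01 -0.01  0.02]
brass (np.float64(330.0), np.int64(210)) [ 26.  -74.5  36. ]
steel (np.float64(304.0), np.int64(324)) [  15.7 -121.9   36. ]
[[0.83, 0.41, -0.23], [0.17, -0.31, -0.07], [0.26, -0.11, 0.6], [-0.08, -0.07, 0.64]]
```

Emit:
servo_tool(series=[0,0.2,-0.8,0,0,0,1,0,0,-0.5,0,0,0,1,0,0,-0.25,0,0,0,1,0,0,-0.15,0,0,0,1])

```text
time: 27.32
eef_pos: [558.1, -100.0, -21.0]
eef_rot: [0.74, 1.571, -0.717]
wrist_force: [-1.0, 0.2, 0.3]
opening: -0.0
```

Emit:
servo_tool(series=[0,0,-0.08,0,0,0,1,0,0,0,0,0,0,1])

```text
time: 27.58
eef_pos: [558.0, -99.1, -21.1]
eef_rot: [-1.989, 1.571, 2.836]
wrist_force: [-0.1, -0.3, 0.4]
opening: 0.002
```

Emit:
servo_tool(series=[0,0,-0.04,0,0,0,1,0,0,0,0,0,0,1])

```text
time: 27.82
eef_pos: [557.9, -98.3, -21.1]
eef_rot: [2.64, 1.571, 1.182]
wrist_force: [-0.6, 1.1, -0.5]
opening: 0.002
```

Emit:
servo_tool(series=[0,0,-0.04,0,0,0,1,0,0,0,0,0,0,1])

```text
time: 28.08
eef_pos: [557.9, -97.4, -21.1]
eef_rot: [2.242, 1.571, 0.785]
wrist_force: [1.6, -0.6, 0.0]
opening: 0.001
```

Emit:
servo_tool(series=[0,0,-0.04,0,0,0,1,0,0,0,0,0,0,1])

```text
time: 28.32
eef_pos: [557.8, -96.9, -21.1]
eef_rot: [0.183, 1.57, -1.274]
wrist_force: [0.2, -2.1, -0.5]
opening: -0.003
```

Emit:
servo_tool(series=[0,0,-0.04,0,0,0,1,0,0,0,0,0,0,1])

```text
time: 28.58
eef_pos: [557.8, -96.9, -21.0]
eef_rot: [0.113, 1.569, -1.344]
wrist_force: [0.1, -5.1, -0.8]
opening: -0.005
```

```bash
cat >> h.py <<'E'
def avg(n=4):
    f=[]
    for i in range(n):f.append(RV.T@sense()["wrist_force"]);im=camera("wrist")
    print("meanF",np.mean(f,0).round(2));st();runs(im,camera_model("wrist"))
E
python3 -c "
from h import *
avg()"
```

```text
meanF [-0.85 -5.47 -0.92]
t 28.77 V [ 25.1 -85.6 -21. ] z dir [[0.0, 1.0, -0.002], [-0.002, -0.002, -1.0], [-1.0, 0.0, 0.002]] F_V [-0.48 -6.37 -0.9 ] open -0.001
steel (np.float64(303.0), np.int64(324)) [ 20.3 -85.6  36. ]
```

Brass held at about 5.5 N without moving, a bit above the intended 3–4 N. Backing off and moving to the steel end with finer steps.

Emit:
servo_tool(series=[0,0,1,0,0,0,1,0,-0.75,0,0,0,0,1,0,-0.75,0,0,0,0,1,0,-0.75,0,0,0,0,1,0,0,0,0,0,0,1,0,0,-0.5,0,0,0,1,0,0,-0.3,0,0,0,1,0,0,0,0,0,0,1])

```text
time: 29.78
eef_pos: [513.6, -104.1, -21.1]
eef_rot: [2.562, 1.571, 1.107]
wrist_force: [0.1, 0.5, 0.5]
opening: -0.002
```

```bash
python3 -c "
from h import *
avg()"
```

```text
meanF [0.04 0.19 0.27]
t 29.98 V [-19.7 -88.4 -21.1] z dir [[0.0, 1.0, -0.001], [-0.0, -0.001, -1.0], [-1.0, 0.0, 0.0]] F_V [0.76 0.57 0.42] open -0.001
brass (np.float64(414.0), np.int64(284)) [ 19.7 -70.6  36. ]
steel (np.float64(300.0), np.int64(325)) [-25.8 -89.   36. ]
```

Emit:
servo_tool(series=[0,0,-0.08,0,0,0,1,0,0,0,0,0,0,1])

```text
time: 30.22
eef_pos: [513.2, -103.3, -21.2]
eef_rot: [-2.61, 1.571, 2.216]
wrist_force: [0.3, -0.1, 0.5]
opening: -0.002
```

Emit:
servo_tool(series=[0,0,-0.04,0,0,0,1,0,0,0,0,0,0,1])

```text
time: 30.48
eef_pos: [513.1, -102.5, -21.1]
eef_rot: [2.613, 1.571, 1.156]
wrist_force: [-0.2, -0.1, 0.5]
opening: -0.0
```

Emit:
servo_tool(series=[0,0,-0.02,0,0,0,1,0,0,0,0,0,0,1])

```text
time: 30.72
eef_pos: [513.1, -102.1, -21.1]
eef_rot: [2.187, 1.571, 0.729]
wrist_force: [-1.3, 0.9, 0.1]
opening: 0.002
```

```bash
python3 -c "
from h import *
avg()"
```

```text
meanF [-0.2   0.21 -0.05]
t 30.93 V [-19.9 -85.6 -21.1] z dir [[0.0, 1.0, -0.002], [0.0, -0.002, -1.0], [-1.0, 0.0, -0.0]] F_V [-0.65 -0.12  0.94] open 0.002
brass (np.float64(414.0), np.int64(290)) [ 19.8 -70.4  36. ]
steel (np.float64(302.0), np.int64(325)) [-25.3 -86.2  36. ]
```

Emit:
servo_tool(series=[0,0,-0.03,0,0,0,1,0,0,0,0,0,0,1])

```text
time: 31.18
eef_pos: [513.1, -102.1, -21.0]
eef_rot: [0.178, 1.57, -1.279]
wrist_force: [0.3, -2.3, -0.7]
opening: 0.003
```

Emit:
servo_tool(series=[0,0,-0.03,0,0,0,1,0,0,0,0,0,0,1])

```text
time: 31.42
eef_pos: [513.1, -102.0, -21.0]
eef_rot: [0.094, 1.569, -1.364]
wrist_force: [-0.2, -5.0, -0.9]
opening: 0.0
```

```bash
python3 -c "
from h import *
avg()"
```

```text
meanF [-0.37 -4.83 -1.35]
t 31.62 V [-19.8 -85.5 -21. ] z dir [[0.0, 1.0, -0.002], [-0.002, -0.002, -1.0], [-1.0, 0.0, 0.002]] F_V [-0.17 -4.71 -0.61] open 0.002
brass (np.float64(414.0), np.int64(291)) [ 19.8 -70.7  36. ]
steel (np.float64(300.0), np.int64(325)) [-25.7 -86.1  36. ]
```

Steel also held, at about 4.8 N with no movement. I'll retreat and take a last look.

Emit:
servo_tool(series=[0,0,1,0,0,0,1,0,0,1,0,0,0,1,0,0,1,0,0,0,1,-1,0,0,0,0,0,1,-1,0,0,0,0,0,1,-1,0,0,0,0,0,1,0,0,0,0,0,0,1])

```text
time: 32.5
eef_pos: [521.3, -162.2, 40.8]
eef_rot: [1.121, 1.566, -0.338]
wrist_force: [-0.2, -0.2, -0.3]
opening: -0.0
```

Run:
```python
from h import *
avg(2);im=camera("wrist");tp=camera("top")
cv2.imwrite("pics/fin.png",np.hstack([im[0:320,160:560],cv2.resize(tp[185:325,240:415],(400,320),interpolation=2)]))
```

```text
meanF [ 0.17  0.6  -0.03]
t 32.6 V [ -20.3 -144.9   38.4] z dir [[-0.0, 1.0, -0.002], [0.001, -0.002, -1.0], [-1.0, -0.0, -0.001]] F_V [ 0.03 -0.34 -0.12] open 0.001
brass (np.float64(396.0), np.int64(142)) [ 22.2 -74.1  36. ]
steel (np.float64(302.0), np.int64(315)) [ -27.9 -175.1   36. ]
```

View pics/fin.png

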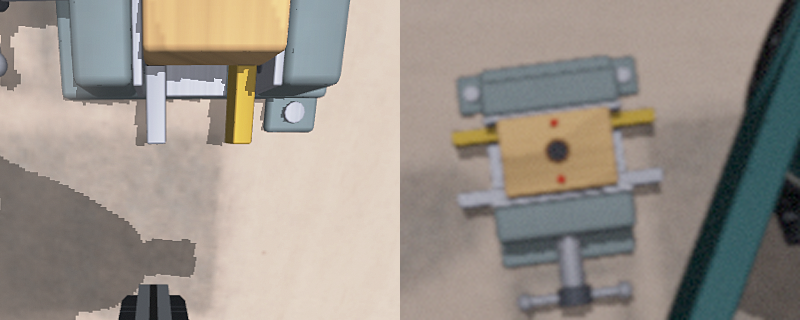

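Both strip ends are still level at row 143 (y about -74 mm). In the top view they stick out evenly (brass cols 454/654, steel cols 458/662), and the block is seated. Nothing touches the robot.

```bash
python3 -c "
from cell import *
print(hand_in())"
```

```text
the job is handed in; nothing more can be done
None
```

I pushed both strips back to centre, pressed the block down onto them, nudge-tested brass then steel, and handed the job in at about 33 s. No verdict is reported.

- **Strips:** I pushed both back together with the partly open fingers. The last view puts the brass end about 74 mm from the jaw middle (75 is ideal). The steel end lines up with it by eye, because the automatic check failed on the steel strip. I estimate both are within about 1.5 mm of centred.
- **Block:** It sank about 9 mm. The final presses were 25.6 N down at the near dot and 23.1 N at the far dot. Sideways drag raised the total at the near dot to about 27.6 N. Both sides seat within about 0.5 mm of each other, or roughly 0.01 rad of tilt.
- **Nudges:** Brass held at a mean of about 5.5 N and steel at about 4.8 N, with no movement. Both are above the 3 to 4 N you asked for, because my last step was too coarse.

**Height error:** The reported tool height was about 38 mm too low. My first push passed above the strips without touching them. I found the error in the camera views and corrected for it, and contact with the block later agreed with the correction.

Nothing else on the counter was touched as far as I could see, though I did not measure the other items.

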